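# Hang the parts bin on the slat board

### The job

Hang the blue parts bin on the white slat board, centred on the orange tape stripe: tilt its front up to get its two steel prongs into the groove, then swing the front down and press its finger tab until its heel clicks in behind the sprung steel bar and the bin sits level and flat against the board. Leave the wheels, axle, nut dish and caliper where they lie, and let go of the bin at the end.

Things in the scene. Friction and masses are not known exactly. Their poses are not given: they have to be found in the camera images.
- board: White slat board fixed on the bench, 280 mm wide plus 6 mm end caps, 162 mm high, 42 deep. Origin: foot of its front face, mid-width, on the bench. +x points out of the front (away from the robot), y along the board, z up. Front skin 6 mm thick with one level groove across it, open from z = 127.5 to 145.5 mm; behind the skin a hollow x = -6 to -32 mm, z = 112 to 158 mm.
- tape: Orange tape stripe, 30 mm wide, running up the board's front face and over its top edge; same axes as the board and origin at the foot of the face under the stripe's centre line (so it is offset along the board only).
- lock_bar (a joint): Sprung round steel bar, 7 mm thick, 260 long, level along the board's front; at rest (0) its centre is 8.5 mm off the face, 69 mm above the bench. Yields to 8 mm (value in m) down and towards the board at 45 degrees, 7 N at rest plus 1.2 N per mm. A bin let down on its prongs rests with its heel on the bar, front about 0.12 rad high; 10 to 15 N on the tab snaps it past.
- bin_mid (a point): Centre (half-way up) of the loose blue bin, about 0.2 kg. Axes: x from back to front, y across, z up; it starts upright on the bench. 110 mm long, 56 wide (grip across the two sides), sides up to 58 mm above the underside, this point 32 mm above it. When hung its axes lie along the board's, underside about 70 mm above the bench, back wall on the board's face.
- bin_prongs (a point): Mid-point between the tips of two steel prongs (5 mm thick, 18 mm either side of the middle), 65 mm behind and 44 above bin_mid. Their roots are on the back wall 60 mm above the underside; each runs 6 mm back, then 4 back and 16 up. They go in with the bin's front up 0.7 rad, moving back and slightly up (1 in 2) to roots 4 mm off the face, 138 above the bench; seated, the roots are at 130.
- bin_heel (a point): Heel: lower rear edge of the bin's back wall, mid-width, 55 mm behind and 32 below bin_mid. The wall is 4 mm thick and its lowest 8 mm stand below the bin's floor.
- bin_tab (a point): Centre of the top of the flat finger tab on the bin's front rim, 30 mm long (x), 50 mm wide, 5 mm thick: 70 mm in front of and 26 mm above bin_mid. About 126 mm above the bench once the bin is seated.
- wheel1: Pink wheel lying flat, 54 mm diameter, 34 mm high; origin at the centre of its underside. Leave alone.
- wheel2: Pink wheel, the same.
- wheel3: Pink wheel, the same.
- axle: Loose aluminium truck axle, steel rod 220 mm long along y, body 30 mm high; origin under its centre. Leave alone.
- dish: White ceramic dish of axle nuts, 100 mm diameter, 28 mm high; origin at the centre of its underside. Leave alone.
- caliper: Black plastic caliper lying flat, 200 mm long along y, 11 mm high; origin under its beam's centre. Leave alone.
Things that resemble listed ones, but are neither listed nor needed, are in the scene too. Of the things shaped like the part that bears bin_mid, the blue one is meant.

How it is judged:
By the outcome, as a careful person would: the job done as asked, in the order asked, and still so for the second after the job is handed in, with the robot touching nothing.
It also fails if it takes over 51 s, if anything falls off the work surface, if the arm or the gripper's body presses on something with over 40 N, if the wrist force passes 120 N, or if a joint passes its speed limit or range.

### The arm

A 7-joint arm with a two-finger parallel gripper is mounted at the origin on the work surface. World frame = base frame: x ahead of the robot, y to its left, z up, the work surface at z = 0. Lengths are in m, angles in rad, forces in N, time in s.
With the tool pointing down it reaches from about 0.425 to 0.875 m from the base axis. Payload 4.7 kg.
Tool frame: the origin (TCP) lies midway between the tips of the shut fingers; the grasp point (between the pads) lies 19 mm behind it; z points along the fingers, y is the direction in which the jaws open and shut (so a half turn about z gives the same grasp; the last joint's range is limited). The gripper opens to 87 mm and grips with 3 to 60 N. Pads are 19 mm wide; open, the fingers measure 117 mm over their backs; the gripper's body (75 mm by 190 mm) begins 51 mm behind the grasp point.
Start: joints at [-1.311, 0.321, -0.07, 1.45, 0.023, 1.371, -0.057], TCP at [0.158, 0.63, 0.223] pointing down, gripper open.
Joint ranges: [-2.86, 2.86], [-0.3, 2.09], [-1.38, 1.24], [0.06, 2.45], [-1.56, 4.7], [0.09, 2.05], [-2.69, 2.69]. Speed limits (rad/s): [2.57, 2.57, 3.14, 3.14, 3.14, 3.14, 3.14].

### API

Orientations are given as a rotation vector (axis times angle).
In Python, from bench import * gives the robot as it stands. The module is installed in compiled form; this text tells all that it offers.
- The arm moves only by the tool play_rows, never from a script. Its argument "series" is one flat list of numbers, 7 for each row, row after row: the opening in per cent of the stroke, from 0 (shut) to 100 (fully open), then the shift along the tool's x, y, z in m, then the turn, a rotation vector about the tool's x, y, z in degrees. In form: [fingers, tx, ty, tz, rx, ry, rz, fingers, tx, ty, tz, rx, ry, rz, ...]. A call has 1 to 10 rows; each row is the pose to reach, as a shift and turn from the pose commanded when the call began, along the tool's axes at that moment; what a row does not reach only later rows make up. A row lasts 1/12 s, in which the tool goes at most 41.7 mm and 7.16 degrees, less where a joint would pass 70% of its speed; a pose out of reach is approached as far as the arm can. A call with a gripper value outside its range is refused whole. The fingers move at their own pace and stop on an object; "force" is the grip in N (left out, the last holds). Time passes only in rows, so rows that repeat a pose let the fingers close. It gives the time, the measured TCP pose, the force and the opening at its end, in the units of the state.
- get_state(): the state, without advancing time (a new reading comes with each control period).
- get_image(name): name is "side" or "top"; returns a dict with "frame" (480x640x3 uint8, red, green, blue), "fx", "fy", "cx", "cy" (pixels), "R" (3x3) and "t" (3): a world point X has camera coordinates R X + t. Camera axes: x right, y down, z forward; pixel columns grow to the right and rows downward; lengths in m; the calibration is good to about 2 mm. A picture is of the moment at which its call begins. There is no depth.
- close_job(): hands the job in, once; it reports no verdict.
The state is a dict: "time": time; "joint_positions": joint angles; "qd": joint speeds; "joint_torque": joint torques, N m; "position": TCP position; "tool_rot": TCP orientation; "ft_force": force on the tool from outside, world axes, zero at the start; "torque": the same for the moment, N m; "grip_width": opening from 0.0 (shut) to 1.0 (fully open).
Only numpy, scipy, OpenCV 4.12 (cv2) and the standard library are available. Lean on these libraries where they do the work, as an engineer would, in place of code of your own. Each camera call takes 0.05 s, during which the arm holds its last target.

## Working session

There is one attempt and no reset: what is moved stays moved. The work goes in short steps, Python scripts to look and compute and a tool call to move; the robot and the scene stay as the last step left them, time stands still between calls to the robot, and variables do not carry over. Pictures are saved under pics/ and viewed, and the job is handed in when it is done.

Besides the shell and the picture viewer there is one more tool, called after "Emit:" by a JSON object that holds its "fn" and its "kwargs". play_rows: Moves the arm, as the interface text tells. Its arguments: {"type":"object","properties":{"series":{"type":"array"},"force":{"type":"number"}},"required":["series"]}

```bash
mkdir -p pics
python3 - <<'E'
from bench import *
import cv2,numpy as np
s=get_state();print(s)
for n in("side","top"):
    d=get_image(n);cv2.imwrite(f"pics/{n}0.png",d["frame"][:,:,::-1]);print(n,d["fx"],d["fy"],d["cx"],d["cy"],np.round(d["R"],4).tolist(),np.round(d["t"],4).tolist(), 'campos',-np.array(d["R"]).T@d["t"])
E
```

```text
{'time': 0.0, 'joint_positions': array([-1.31092368,  0.32182466, -0.07005488,  1.45170556,  0.02262709,
        1.37077396, -0.05693846]), 'qd': array([-0.00118715,  0.00047968, -0.00039408,  0.00056522,  0.00011095,
       -0.00037037, -0.00067954]), 'joint_torque': array([ 3.17886761e-04, -4.91275370e+01, -4.03599562e-01, -3.12531137e+01,
       -6.39740028e-02,  4.36791277e-02,  1.74904685e-04]), 'position': array([0.15808873, 0.62990514, 0.22144486]), 'tool_rot': array([-3.85122193e-01, -3.11779366e+00,  3.01997296e-03]), 'ft_force': array([-0.21778021, -0.01499175, -0.68683422]), 'torque': array([0.01305201, 0.00184567, 0.06294683]), 'grip_width': 0.9970071587539552}
side 516.1592852847572 516.1592852847572 325.3683177295855 237.59724610072962 [[0.7787, -0.6272, 0.0168], [-0.4599, -0.5887, -0.6648], [0.4269, 0.5099, -0.7468]] [-0.4211, 0.3185, 0.8141] campos [ 0.12683254 -0.4917544   0.82675468]
top 459.21657758718703 459.21657758718703 311.81045316692285 234.82610387739888 [[0.0207, -0.9998, -0.0017], [-0.9972, -0.0205, -0.0719], [0.0718, 0.0032, -0.9974]] [0.0175, 0.5588, 1.252] campos [0.46688997 0.02491014 1.28898343]
```

View pics/side0.png

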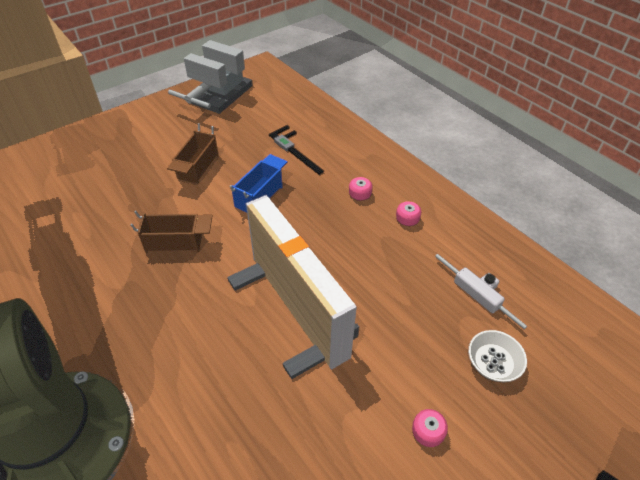

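View pics/top0.png

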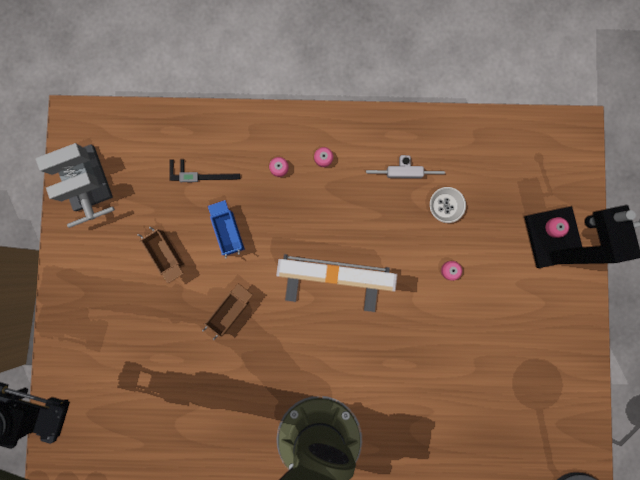

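```bash
cat > h.py <<'E'
import cv2,numpy as np
from bench import *
def ray(d,u,v):
    c=-d["R"].T@d["t"]; w=d["R"].T@np.array([(u-d["cx"])/d["fx"],(v-d["cy"])/d["fy"],1]); return c,w
def plane(d,u,v,z):
    c,w=ray(d,u,v); return c+w*(z-c[2])/w[2]
def proj(d,X):
    p=d["R"]@np.asarray(X)+d["t"]; return np.array([d["fx"]*p[0]/p[2]+d["cx"],d["fy"]*p[1]/p[2]+d["cy"]])
def img(n):
    d=get_image(n); d["R"]=np.array(d["R"]);d["t"]=np.array(d["t"]); return d
def crop(d,x0,y0,x1,y1,name,k=5):
    cv2.imwrite("pics/"+name,cv2.resize(d["frame"][y0:y1,x0:x1,::-1],None,fx=k,fy=k,interpolation=cv2.INTER_CUBIC))
E
python3 - <<'E'
from h import *
t=img("top");s=img("side")
crop(t,190,190,290,270,"a.png",8) if 0 else crop(t,195,190,275,270,"a.png",7)
crop(t,265,240,415,320,"b.png",5)
crop(s,215,140,375,260,"c.png",5)
E
```

```text
(no output)
```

View pics/a.png

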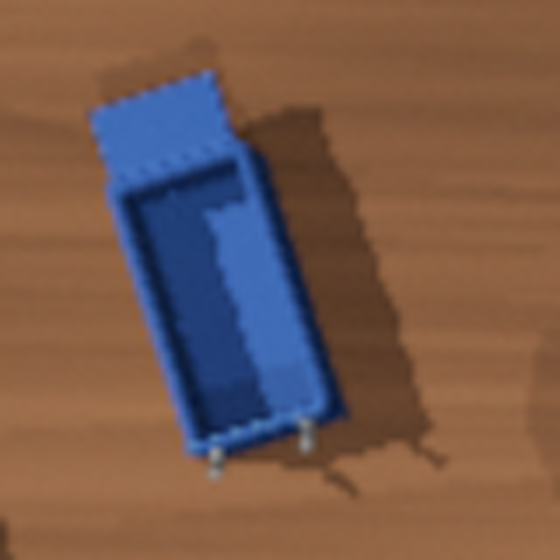

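View pics/b.png

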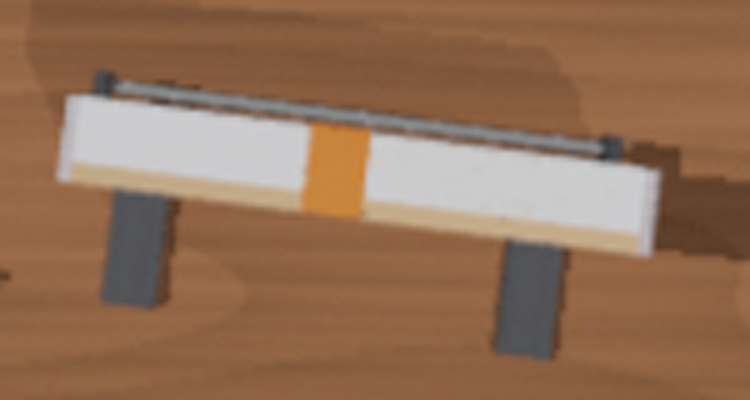

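View pics/c.png

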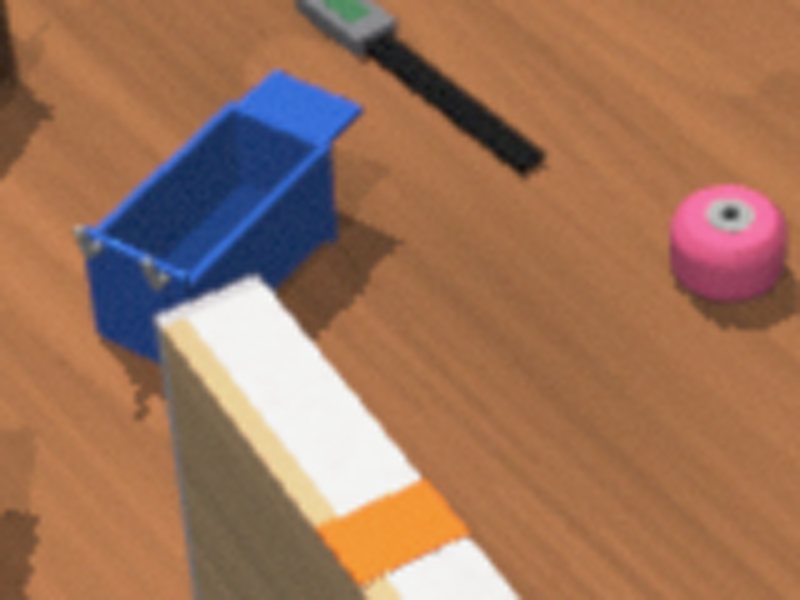

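Run:
```python
from h import *
t=img("top");s=img("side")
for n,d in(("top",t),("side",s)):
    hsv=cv2.cvtColor(d["frame"],cv2.COLOR_RGB2HSV)
    m=cv2.inRange(hsv,(8,170,150),(20,255,255))
    k,l,st,c=cv2.connectedComponentsWithStats(m)
    for i in range(1,k):
        if st[i,4]>100: 
            print(n,st[i],c[i],plane(d,*c[i],.162))
            q=cv2.boxPoints(cv2.minAreaRect(np.argwhere(l==i)[:,::-1].astype(np.float32)))
            print([np.round(plane(d,*p,.162)[:2],4).tolist() for p in q],np.round(q,1).tolist())
    m=cv2.inRange(hsv,(100,120,40),(125,255,255))
    k,l,st,c=cv2.connectedComponentsWithStats(m)
    for i in range(1,k):
        if st[i,4]>100: print('blue',n,st[i],c[i])
u=lambda x,y,x0,y0,k:((x+.5)/k-.5+x0,(y+.5)/k-.5+y0)
print('board top')
for p in[(66,97),(657,170),(58,180),(650,255),(310,125),(370,131),(303,212),(362,218)]:print(p,plane(t,*u(*p,265,240,5),.162).round(4))
print('bar ends',[plane(t,*u(*p,265,240,5),.069).round(4) for p in[(115,87),(600,150)]])
print('side')
for p in[(258,277),(157,318),(420,482),(468,527),(320,527),(362,583)]:print(p,plane(s,*u(*p,215,140,5),.162).round(4))
print('bin top view: tab corners z.058')
for p in[(90,112),(213,70),(235,145),(107,185),(190,455),(328,410)]:print(p,plane(t,*u(*p,195,190,7),.058).round(4))
print('prongs',[plane(t,*u(*p,195,190,7),.076).round(4) for p in[(214,472),(307,446)]])
print('side tab,rim')
for p in[(278,70),(363,107),(328,148),(238,104),(92,236),(190,278)]:print(p,plane(s,*u(*p,215,140,5),.058).round(4))
print('prongs',[plane(s,*u(*p,215,140,5),.076).round(4) for p in[(82,230),(150,265)]])
```

```text
top [326 265  13  18 184] [331.91304348 273.60869565] [ 0.45400588 -0.02260288  0.162     ]
[[0.4343, -0.0077], [0.4764, -0.0122], [0.4737, -0.0376], [0.4317, -0.033]] [[325.70001220703125, 281.6000061035156], [327.79998779296875, 264.3999938964844], [338.20001220703125, 265.6000061035156], [336.0, 282.8999938964844]]
blue top [ 209  201   35   54 1110] [225.21711712 228.0972973 ]
side [279 236  30  21 321] [293.05919003 245.95638629] [ 0.45163736 -0.01889333  0.162     ]
[[0.4326, -0.0022], [0.4806, -0.0065], [0.4715, -0.0346], [0.4247, -0.0299]] [[278.20001220703125, 245.3000030517578], [302.20001220703125, 233.89999389648438], [308.0, 246.0], [284.0, 257.3999938964844]]
blue side [ 232  154   55   58 1548] [259.15762274 181.02777778]
board top
(66, 97) [0.4869 0.1106 0.162 ]
(657, 170) [ 0.4573 -0.1792  0.162 ]
(58, 180) [0.4463 0.1135 0.162 ]
(650, 255) [ 0.4159 -0.1761  0.162 ]
(310, 125) [ 0.4757 -0.0092  0.162 ]
(370, 131) [ 0.4734 -0.0386  0.162 ]
(303, 212) [ 0.4332 -0.0066  0.162 ]
(362, 218) [ 0.4309 -0.0354  0.162 ]
bar ends [array([0.4944, 0.0918, 0.069 ]), array([ 0.4664, -0.1658,  0.069 ])]
side
(258, 277) [0.4866 0.1122 0.162 ]
(157, 318) [0.4453 0.1169 0.162 ]
(420, 482) [ 0.4727 -0.0065  0.162 ]
(468, 527) [ 0.4732 -0.033   0.162 ]
(320, 527) [ 0.4336 -0.0021  0.162 ]
(362, 583) [ 0.4303 -0.0308  0.162 ]
bin top view: tab corners z.058
(90, 112) [0.629  0.3124 0.058 ]
(213, 70) [0.6463 0.2655 0.058 ]
(235, 145) [0.6173 0.256  0.058 ]
(107, 185) [0.6008 0.3048 0.058 ]
(190, 455) [0.4975 0.2692 0.058 ]
(328, 410) [0.5159 0.2169 0.058 ]
prongs [array([0.4909, 0.2563, 0.076 ]), array([0.5014, 0.2216, 0.076 ])]
side tab,rim
(278, 70) [0.6292 0.3158 0.058 ]
(363, 107) [0.6448 0.2702 0.058 ]
(328, 148) [0.6155 0.2568 0.058 ]
(238, 104) [0.6007 0.3069 0.058 ]
(92, 236) [0.5006 0.2722 0.058 ]
(190, 278) [0.5196 0.224  0.058 ]
prongs [array([0.4905, 0.2601, 0.076 ]), array([0.5015, 0.2241, 0.076 ])]
```

```bash
cat >> h.py <<'E'
from scipy.spatial.transform import Rotation as Ro
def frame(yaw,tilt=0):  # bin frame with front up by tilt
    return (Ro.from_euler('z',yaw)*Ro.from_euler('y',-tilt)).as_matrix()
def toolR(B,a):
    ex,ey,ez=B.T; z=-(ez*np.cos(a)+ex*np.sin(a)); return np.c_[np.cross(ey,z),ey,z]
def delta(P,R,st=None,pose0=None):
    st=st or get_state(); p0=st["position"];R0=Ro.from_rotvec(st["tool_rot"]).as_matrix()
    sh=R0.T@(P-p0); tr=Ro.from_matrix(R0.T@R).as_rotvec(degrees=True)
    print('shift mm',(sh*1e3).round(1),'turn deg',tr.round(2),'rows>=',np.linalg.norm(sh)/.0417,np.linalg.norm(tr)/7.16)
A=0.25
MID=np.array([.5585,.263,.032]);YAW=.335
E
python3 - <<'E'
from h import *
B=frame(YAW);R=toolR(B,A);g=MID+B@[0,0,.010];P=g+.019*R[:,2]
print(P);delta(P-.11*R[:,2],R)
E
```

```text
[0.55406063 0.26145456 0.02359066]
shift mm [-496.5 -246.5   92.2] turn deg [  4.12  13.91 -33.1 ] rows>= 13.476163124937449 5.047345801759353
```

Emit:
{"fn": "play_rows", "kwargs": {"series": [100,-0.25,-0.123,0.03,2,7,-16.5,100,-0.25,-0.123,0.03,2,7,-16.5,100,-0.25,-0.123,0.03,2,7,-16.5,100,-0.25,-0.123,0.03,2,7,-16.5,100,-0.25,-0.123,0.03,2,7,-16.5,100,-0.25,-0.123,0.03,2,7,-16.5,100,-0.25,-0.123,0.03,2,7,-16.5,100,-0.4965,-0.2465,0.092,4.12,13.91,-33.1,100,-0.4965,-0.2465,0.092,4.12,13.91,-33.1,100,-0.4965,-0.2465,0.092,4.12,13.91,-33.1], "force": 25}}

```text
time: 1.13
position: [0.4618, 0.3722, 0.166]
tool_rot: [0.49, -2.852, 0.058]
ft_force: [-0.3, 0.7, -0.3]
grip_width: 0.998
```

Run:
```python
from h import *
B=frame(YAW);R=toolR(B,A);g=MID+B@[0,0,.010];P=g+.019*R[:,2]
s=get_state();print(s["position"],s["joint_positions"].round(3),s["time"]);delta(P-.11*R[:,2],R)
```

```text
[0.46184484 0.372196   0.1660187 ] [-0.722  0.417  0.067  1.46  -0.107  1.504  1.274] 1.1333
shift mm [ -83.6 -135.4   15.3] turn deg [ 0.06 -0.03  0.33] rows>= 3.833303056304355 0.046610752924985725
```

Emit:
{"fn": "play_rows", "kwargs": {"series": [100,-0.084,-0.135,0.015,0,0,0.3,100,-0.084,-0.135,0.015,0,0,0.3,100,-0.084,-0.135,0.015,0,0,0.3,100,-0.084,-0.135,0.015,0,0,0.3,100,-0.084,-0.135,0.015,0,0,0.3,100,-0.084,-0.135,0.015,0,0,0.3,100,-0.084,-0.135,0.015,0,0,0.3,100,-0.084,-0.135,0.015,0,0,0.3]}}

```text
time: 1.8
position: [0.5771, 0.2735, 0.1309]
tool_rot: [0.479, -2.855, 0.059]
ft_force: [-0.5, 0.7, 0.4]
grip_width: 1.0
```

Run:
```python
from h import *
B=frame(YAW);R=toolR(B,A);g=MID+B@[0,0,.010];P=g+.019*R[:,2]
s=get_state();print(s["position"],s["joint_positions"].round(3),s["time"]);delta(P-.11*R[:,2],R);delta(P,R)
t=img("top");d=img("side")
for n,k in(("t",t),("s",d)):
  print(proj(k,s["position"]),proj(k,MID))
crop(t,150,130,310,250,"d.png",5);crop(d,190,60,350,220,"e.png",4)
```

```text
[0.57710286 0.27346021 0.13092546] [-0.554  0.544  0.131  1.353 -0.094  1.498  1.488] 1.8
shift mm [-1.7 -3.8  0.4] turn deg [ 0.09  0.03 -0.13] rows>= 0.09886116702786352 0.022491421654500448
shift mm [ -1.6  -3.9 110.4] turn deg [ 0.09  0.03 -0.13] rows>= 2.6483157147125658 0.022491421654500448
[215.43405281 222.29933914] [226.59980297 232.68891241]
[259.30833626 146.2893077 ] [258.49608738 186.77625232]
```

View pics/d.png

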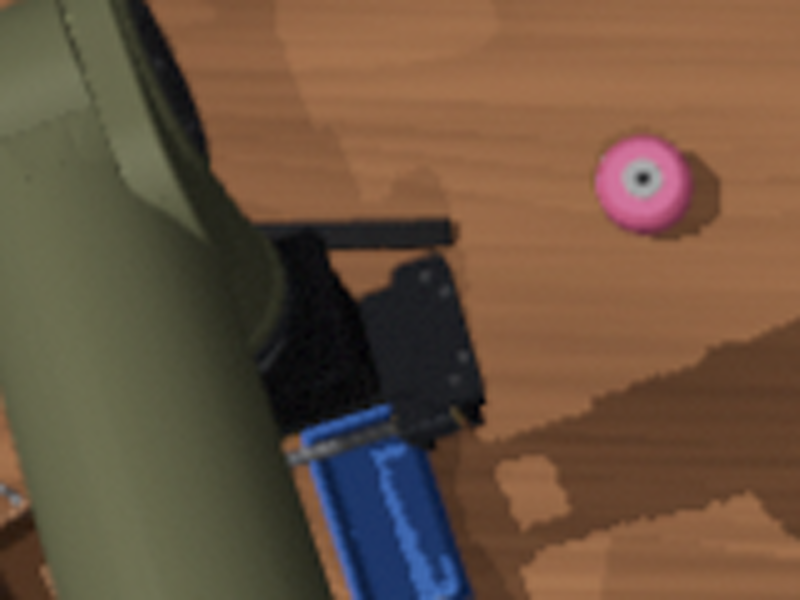

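View pics/e.png

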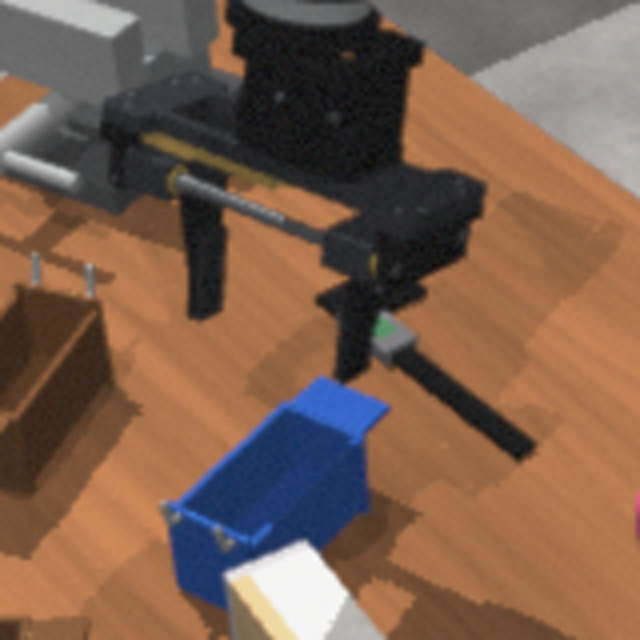

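Emit:
{"fn": "play_rows", "kwargs": {"series": [100,-0.0016,-0.0039,0.03,0,0,0,100,-0.0016,-0.0039,0.06,0,0,0,100,-0.0016,-0.0039,0.09,0,0,0,100,-0.0016,-0.0039,0.1104,0,0,0,100,-0.0016,-0.0039,0.1104,0,0,0,50,-0.0016,-0.0039,0.1104,0,0,0,50,-0.0016,-0.0039,0.1104,0,0,0,50,-0.0016,-0.0039,0.1104,0,0,0,50,-0.0016,-0.0039,0.1104,0,0,0,50,-0.0016,-0.0039,0.1104,0,0,0]}}

```text
time: 2.73
position: [0.5561, 0.2599, 0.0247]
tool_rot: [0.476, -2.858, 0.059]
ft_force: [0.5, 1.5, 0.9]
grip_width: 0.704
```

Emit:
{"fn": "play_rows", "kwargs": {"series": [40,0,0,0,0,0,0,40,0,0,0,0,0,0,40,0,0,0,0,0,0,40,0,0,0,0,0,0,40,0,0,0,0,0,0]}}

```text
time: 3.15
position: [0.5557, 0.2605, 0.0244]
tool_rot: [0.476, -2.857, 0.058]
ft_force: [0.4, 2.5, 5.7]
grip_width: 0.647
```

Run:
```python
from h import *
B=frame(YAW);R=toolR(B,A);g=MID+B@[0,0,.010];P=g+.019*R[:,2]
s=get_state();print(s["position"],s["joint_positions"].round(3),s["time"],s["grip_width"]);delta(P,R)
d=img("side")
crop(d,190,80,350,220,"f.png",4)
```

```text
[0.55574358 0.26045932 0.0243957 ] [-0.551  0.589  0.123  1.513 -0.099  1.292  1.5  ] 3.15 0.6466034098467217
shift mm [1.  1.5 1.1] turn deg [ 0.1   0.14 -0.26] rows>= 0.05070619433411302 0.044158776110086374
```

View pics/f.png

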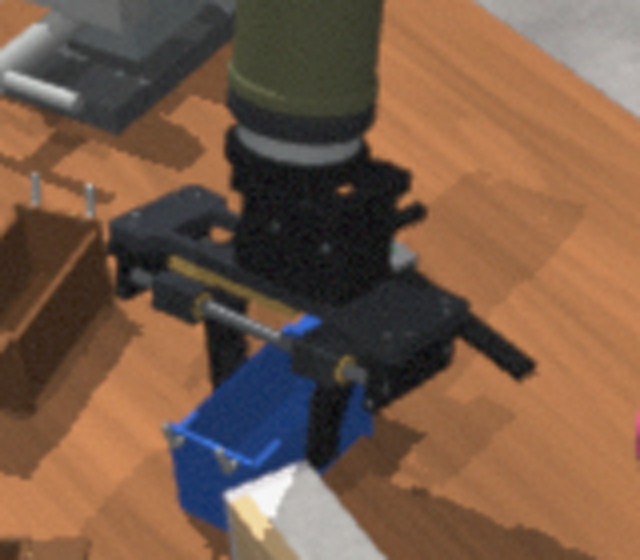

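```bash
cat > g.py <<'E'
from h import *
import json,os
F=np.array([.4738,-.0218,0]);BY=-.105
if os.path.exists('grip.json'): G=json.load(open('grip.json')); Rtb=np.array(G['R']);ptb=np.array(G['p'])
ROOT=np.array([-.055,0,.028])
def target(x,z,tilt,y=0):   # desired root in board frame -> TCP pose
    B=frame(BY,tilt); root=F+frame(BY)@[x,y,0]+[0,0,z]; mid=root-B@ROOT
    R=B@Rtb.T; P=mid-R@ptb
    return P,R
def binpose(st=None):
    st=st or get_state(); R=Ro.from_rotvec(st["tool_rot"]).as_matrix(); B=R@Rtb; mid=st["position"]+R@ptb
    W=frame(BY); rt=mid+B@ROOT-F; b=W.T@B
    print('root board mm',(W.T@rt*1e3).round(1),'tilt',round(float(np.arctan2(b[2,0],b[0,0])),3),'yaw',round(float(np.arctan2(b[1,0],b[0,0])),3),'roll',round(float(b[2,1]),3),'ft',st['ft_force'].round(1),'t',st['time'],'grip',round(st['grip_width'],3))
    return mid,B
E
python3 - <<'E'
from g import *
st=get_state();R=Ro.from_rotvec(st["tool_rot"]).as_matrix();p=st["position"]
y=R[:,1];yaw=np.arctan2(-y[0],y[1]);print('yaw',yaw,'y z',y[2])
B=frame(yaw)
g=p-.019*R[:,2]
along=(MID-g)@B[:,0]; mid=g+B[:,0]*along; mid[2]=.032
print('mid',mid,along)
json.dump(dict(R=(R.T@B).tolist(),p=(R.T@(mid-p)).tolist()),open('grip.json','w'))
E
python3 - <<'E'
from g import *
binpose()
P,R=target(.07,.2,.7);print(P);delta(P,R)
s=get_state();R0=Ro.from_rotvec(s["tool_rot"]).as_matrix();print('up',R0.T@[0,0,.1])
E
```

```text
yaw 0.33016237265012083 y z 0.0006560756700150217
mid [0.55898427 0.26158692 0.032     ] -0.0012461773514905446
root board mm [  5.1 267.6  60. ] tilt 0.0 yaw 0.435 roll 0.0 ft [-0.8  2.2  5.6] t 3.2 grip 0.643
[ 0.60545931 -0.0356631   0.20601691]
shift mm [  92.  -296.2 -164.3] turn deg [  2.61 -39.48  25.28] rows>= 8.415859817600214 6.557638924417299
up [ 2.44928948e-02  6.56075670e-05 -9.69540809e-02]
```

Emit:
{"fn": "play_rows", "kwargs": {"series": [40,0.01,0,-0.039,0,0,0,40,0.02,0,-0.078,0,0,0,40,0.03,0,-0.118,0,0,0,40,0.038,-0.037,-0.124,0.3,-5,3,40,0.046,-0.074,-0.13,0.6,-10,6,40,0.053,-0.111,-0.135,1,-15,9.5,40,0.061,-0.148,-0.141,1.3,-20,12.5,40,0.069,-0.185,-0.147,1.6,-25,16,40,0.076,-0.222,-0.153,2,-30,19,40,0.084,-0.259,-0.159,2.3,-35,22.5]}}

```text
time: 4.03
position: [0.5982, -0.0022, 0.1979]
tool_rot: [0.081, 2.766, -0.039]
ft_force: [0.4, -1.2, -2.5]
grip_width: 0.644
```

Run:
```python
from g import *
binpose()
P,R=target(.07,.2,.7);print(get_state()["joint_positions"].round(3));delta(P,R)
```

```text
root board mm [ 59.   29.9 196.7] tilt 0.623 yaw 0.055 roll -0.017 ft [ 0.4 -1.2 -2.5] t 4.0333 grip 0.644
[-0.407 -0.054  0.315  1.972  0.116  0.855  1.363]
shift mm [-11.4 -33.1  -3.6] turn deg [ 0.08 -4.41  2.63] rows>= 0.8446396930901544 0.7171471115404964
```

Emit:
{"fn": "play_rows", "kwargs": {"series": [40,-0.006,-0.017,-0.002,0,-2.2,1.3,40,-0.011,-0.033,-0.0036,0,-4.4,2.6,40,-0.011,-0.033,-0.0036,0,-4.4,2.6,40,-0.011,-0.033,-0.0036,0,-4.4,2.6,40,-0.011,-0.033,-0.0036,0,-4.4,2.6,40,-0.011,-0.033,-0.0036,0,-4.4,2.6]}}

```text
time: 4.53
position: [0.606, -0.031, 0.2055]
tool_rot: [0.132, 2.691, -0.029]
ft_force: [-0.5, 1.0, -2.1]
grip_width: 0.64
```

Run:
```python
from g import *
mid,B=binpose()
P,R=target(.06,.11,.7);print(get_state()["joint_positions"].round(3));delta(P,R)
t=img("top");d=img("side")
for k in(t,d): print([proj(k,mid+B@v).round(1).tolist() for v in([-.065,.018,.044],[-.065,-.018,.044],[.085,.025,.026],[.085,-.025,.026])])
crop(t,240,150,400,290,"i.png",5);crop(d,230,100,390,260,"j.png",4)
```

```text
root board mm [ 70.    4.2 199.8] tilt 0.695 yaw 0.007 roll 0.0 ft [-0.5  1.  -2.1] t 4.5333 grip 0.64
[-0.379 -0.092  0.339  2.011  0.124  0.777  1.369]
shift mm [47.9 -4.7 76.3] turn deg [ 0.2  -0.26  0.35] rows>= 2.1618299044526657 0.06660058340021731
[[325.9, 242.3], [341.0, 244.1], [330.5, 182.9], [353.1, 185.5]]
[[323.4, 203.8], [335.2, 216.6], [384.6, 138.5], [403.3, 154.5]]
```

View pics/i.png

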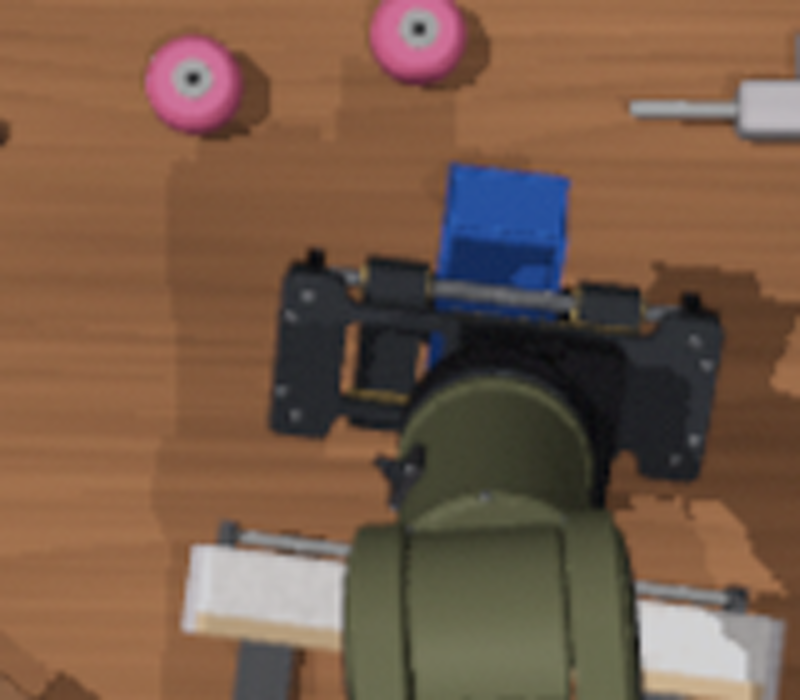

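View pics/j.png

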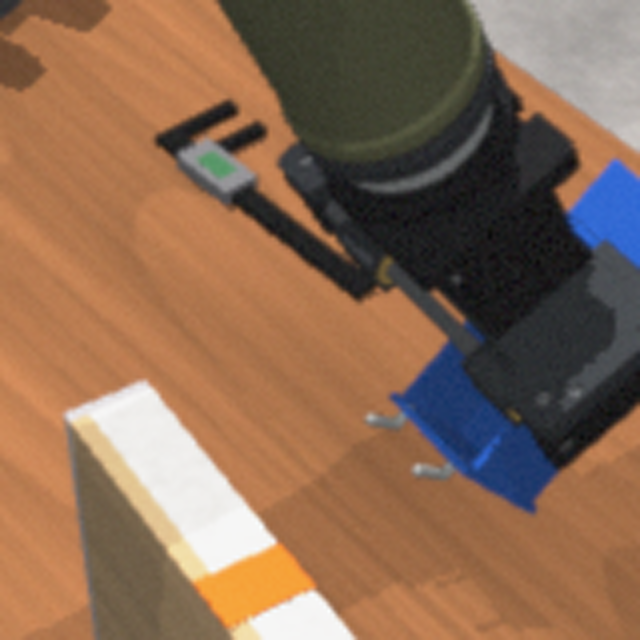

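Emit:
{"fn": "play_rows", "kwargs": {"series": [40,0.016,-0.002,0.025,0,0,0,40,0.032,-0.004,0.05,0.1,-0.1,0.2,40,0.048,-0.0047,0.0763,0.2,-0.26,0.35,40,0.048,-0.0047,0.0763,0.2,-0.26,0.35,40,0.048,-0.0047,0.0763,0.2,-0.26,0.35,40,0.048,-0.0047,0.0763,0.2,-0.26,0.35,40,0.048,-0.0047,0.0763,0.2,-0.26,0.35]}}

```text
time: 5.22
position: [0.598, -0.0357, 0.1196]
tool_rot: [0.143, 2.679, -0.031]
ft_force: [0.6, -0.0, -2.0]
grip_width: 0.638
```

Run:
```python
from g import *
mid,B=binpose()
print(get_state()["joint_positions"].round(3))
for x in(.030,.014,.004):
    P,R=target(x,.138-(x-.004)/2,.7);delta(P,R)
```

```text
root board mm [ 62.7  -0.7 113.2] tilt 0.706 yaw -0.003 roll 0.001 ft [ 0.6 -0.  -2. ] t 5.2167 grip 0.638
[-0.371 -0.019  0.353  2.136  0.11   0.57   1.369]
shift mm [ 24.2   0.8 -24.7] turn deg [ 0.03  0.36 -0.12] rows>= 0.8290756755665121 0.05351159115102518
shift mm [ 35.    0.8 -38.9] turn deg [ 0.03  0.36 -0.12] rows>= 1.2557006258044259 0.05351159115102518
shift mm [ 41.7   0.8 -47.9] turn deg [ 0.03  0.36 -0.12] rows>= 1.5230137530009682 0.05351159115102518
```

Emit:
{"fn": "play_rows", "kwargs": {"series": [40,0.012,0.001,-0.012,0,0.2,0,40,0.0242,0.001,-0.0247,0,0.36,-0.1,40,0.0242,0.001,-0.0247,0,0.36,-0.1,40,0.0242,0.001,-0.0247,0,0.36,-0.1,40,0.0242,0.001,-0.0247,0,0.36,-0.1,40,0.0242,0.001,-0.0247,0,0.36,-0.1,40,0.0242,0.001,-0.0247,0,0.36,-0.1]}}

```text
time: 5.8
position: [0.564, -0.0318, 0.1284]
tool_rot: [0.142, 2.69, -0.032]
ft_force: [-0.4, -0.4, -1.8]
grip_width: 0.642
```

Run:
```python
from g import *
mid,B=binpose()
for x in(.030,.014,.008,.004):
    P,R=target(x,.138-(x-.004)/2,.7);delta(P,R)
t=img("top");d=img("side")
for k in(t,d): print([proj(k,mid+B@v).round(1).tolist() for v in([-.065,.018,.044],[-.065,-.018,.044],[.085,.025,.026],[.085,-.025,.026])])
crop(t,250,170,410,290,"k.png",5);crop(d,230,140,390,260,"l.png",5)
```

```text
root board mm [ 28.3  -0.4 122.7] tilt 0.696 yaw -0.001 roll -0.0 ft [-0.4 -0.4 -1.8] t 5.8 grip 0.642
shift mm [-2.6  0.5 -1.6] turn deg [-0.04 -0.24 -0.05] rows>= 0.07478065160124708 0.034149450932950166
shift mm [  8.3   0.5 -15.7] turn deg [-0.04 -0.24 -0.05] rows>= 0.42723368337727746 0.034149450932950166
shift mm [ 12.4   0.5 -21.1] turn deg [-0.04 -0.24 -0.05] rows>= 0.5863172489180201 0.034149450932950166
shift mm [ 15.2   0.5 -24.6] turn deg [-0.04 -0.24 -0.05] rows>= 0.6928309719744006 0.034149450932950166
[[324.7, 260.6], [338.9, 262.4], [329.4, 206.4], [350.4, 209.1]]
[[304.6, 244.7], [315.3, 257.9], [363.2, 183.0], [380.2, 199.8]]
```

View pics/k.png

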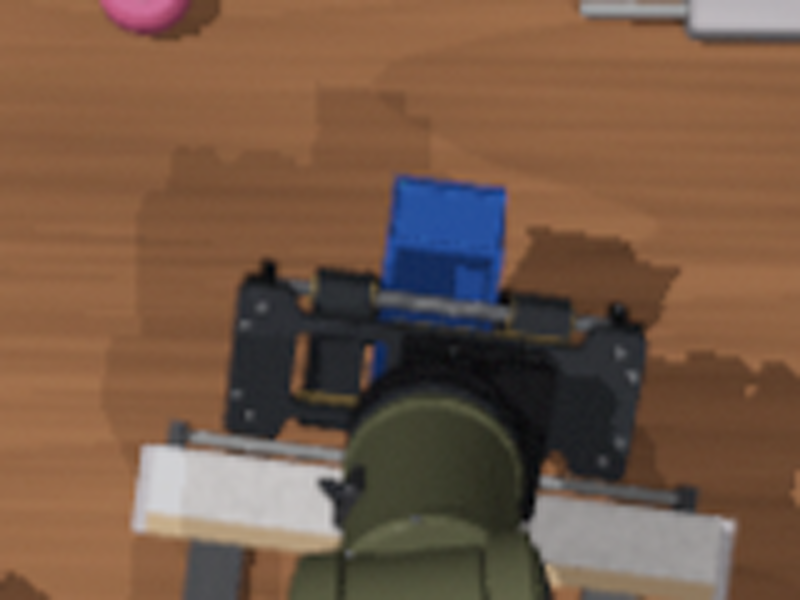

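View pics/l.png

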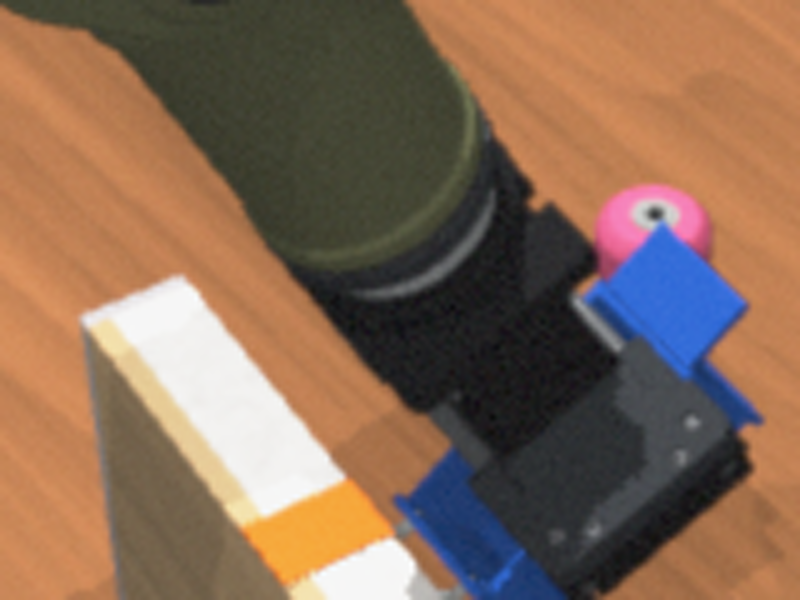

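Run:
```python
from g import *
s=img("side");t=img("top")
u=lambda x,y,x0,y0,k:((x+.5)/k-.5+x0,(y+.5)/k-.5+y0)
W=frame(BY)
for p in[(420,482),(468,527),(320,527),(362,583),(258,277),(157,318)]:
    a,b=u(*p,215,140,5); q=plane(s,a+1.1,b-1.4,.162); print(p,q.round(4),(W.T@(q-F)*1e3).round(1))
for p in [(345,482),(395,533)]:
    a,b=u(*p,230,140,5); q=plane(s,a+1.1,b-1.4,.162); print(p,q.round(4),(W.T@(q-F)*1e3).round(1))
for p in[(310,125),(370,131),(303,212),(362,218),(66,97),(657,170)]:
    q=plane(t,*u(*p,265,240,5),.162); print(p,q.round(4),(W.T@(q-F)*1e3).round(1))
```

```text
(420, 482) [ 0.4761 -0.0051  0.162 ] [  0.6  16.9 162. ]
(468, 527) [ 0.4766 -0.0317  0.162 ] [  3.8  -9.5 162. ]
(320, 527) [ 0.4369 -0.0006  0.162 ] [-38.9  17.2 162. ]
(362, 583) [ 0.4335 -0.0295  0.162 ] [-39.3 -11.9 162. ]
(258, 277) [0.4904 0.114  0.162 ] [  2.2 136.8 162. ]
(157, 318) [0.4489 0.1187 0.162 ] [-39.5 137.1 162. ]
(345, 482) [ 0.4761 -0.0051  0.162 ] [  0.6  16.9 162. ]
(395, 533) [ 0.4755 -0.0342  0.162 ] [  3.  -12.2 162. ]
(310, 125) [ 0.4757 -0.0092  0.162 ] [  0.6  12.7 162. ]
(370, 131) [ 0.4734 -0.0386  0.162 ] [  1.4 -16.8 162. ]
(303, 212) [ 0.4332 -0.0066  0.162 ] [-41.9  10.9 162. ]
(362, 218) [ 0.4309 -0.0354  0.162 ] [-41.2 -18.  162. ]
(66, 97) [0.4869 0.1106 0.162 ] [ -0.8 133.1 162. ]
(657, 170) [ 0.4573 -0.1792  0.162 ] [ 1.000e-01 -1.583e+02  1.620e+02]
```

Emit:
{"fn": "play_rows", "kwargs": {"series": [40,0.004,0.0005,-0.007,0,-0.1,0,40,0.0083,0.0005,-0.0157,0,-0.24,0,40,0.0083,0.0005,-0.0157,0,-0.24,0,40,0.0083,0.0005,-0.0157,0,-0.24,0,40,0.0083,0.0005,-0.0157,0,-0.24,0,40,0.0083,0.0005,-0.0157,0,-0.24,0]}}

```text
time: 6.5
position: [0.5493, -0.0297, 0.1386]
tool_rot: [0.142, 2.686, -0.032]
ft_force: [0.5, -0.0, -2.4]
grip_width: 0.64
```

Run:
```python
from g import *
mid,B=binpose()
for x in(.010,.006,.004):
    P,R=target(x,.138-(x-.004)/2,.7);delta(P,R)
```

```text
root board mm [1.350e+01 1.000e-01 1.326e+02] tilt 0.7 yaw -0.001 roll -0.0 ft [ 0.5 -0.  -2.4] t 6.5 grip 0.64
shift mm [ 2.1 -0.  -3.7] turn deg [-0.03 -0.03 -0.05] rows>= 0.10212681470373813 0.008517335914770136
shift mm [ 4.9 -0.  -7.2] turn deg [-0.03 -0.03 -0.05] rows>= 0.2089183186561657 0.008517335914770136
shift mm [ 6.2 -0.1 -9. ] turn deg [-0.03 -0.03 -0.05] rows>= 0.26245293908725154 0.008517335914770136
```

Emit:
{"fn": "play_rows", "kwargs": {"series": [40,0.0021,0,-0.0037,0,0,0,40,0.0035,0,-0.0055,0,0,0,40,0.0049,0,-0.0072,0,0,0,40,0.0049,0,-0.0072,0,0,0,40,0.0049,0,-0.0072,0,0,0,40,0.0049,0,-0.0072,0,0,0]}}

```text
time: 7.0
position: [0.5417, -0.0288, 0.1431]
tool_rot: [0.142, 2.686, -0.032]
ft_force: [-0.6, 0.4, -1.0]
grip_width: 0.64
```

Run:
```python
from g import *
mid,B=binpose()
for x in(.006,.004,.002):
    P,R=target(x,.138-(x-.004)/2,.7);delta(P,R)
```

```text
root board mm [  5.9   0.2 137.1] tilt 0.7 yaw -0.001 roll -0.0 ft [-0.6  0.4 -1. ] t 7.0 grip 0.64
shift mm [-0.  -0.1  0.1] turn deg [-0.02 -0.01 -0.04] rows>= 0.0044589624322149525 0.006688048491254176
shift mm [ 1.3 -0.1 -1.6] turn deg [-0.02 -0.01 -0.04] rows>= 0.05062831608987632 0.006688048491254176
shift mm [ 2.7 -0.1 -3.4] turn deg [-0.02 -0.01 -0.04] rows>= 0.10419868272505195 0.006688048491254176
```

Emit:
{"fn": "play_rows", "kwargs": {"series": [40,0.0007,0,-0.0008,0,0,0,40,0.0013,0,-0.0016,0,0,0,40,0.0013,0,-0.0016,0,0,0,40,0.0013,0,-0.0016,0,0,0,40,0.0013,0,-0.0016,0,0,0]}}

```text
time: 7.42
position: [0.5398, -0.0287, 0.1439]
tool_rot: [0.142, 2.686, -0.032]
ft_force: [0.3, -0.2, -1.7]
grip_width: 0.642
```

Run:
```python
from g import *
mid,B=binpose()
for x,z,t in((.003,.138,.7),(.004,.138,.55),(.003,.136,.4),(.002,.134,.3)):
    P,R=target(x,z,t);delta(P,R)
```

```text
root board mm [  4.    0.2 137.9] tilt 0.7 yaw -0.001 roll -0.0 ft [ 0.3 -0.2 -1.7] t 7.4167 grip 0.642
shift mm [ 0.9 -0.1 -0.5] turn deg [-0.03 -0.02 -0.04] rows>= 0.024572872223357935 0.007784750327690163
shift mm [ 3.9 -0.1  8.4] turn deg [-0.03  8.57 -0.04] rows>= 0.22297703517226888 1.197145617586792
shift mm [10.8 -0.1 17.7] turn deg [-0.02 17.17 -0.04] rows>= 0.49664313034414875 2.397465631267031
shift mm [16.7 -0.1 23.8] turn deg [-2.00e-02  2.29e+01 -3.00e-02] rows>= 0.6964336596500088 3.197683362705819
```

Emit:
{"fn": "play_rows", "kwargs": {"series": [40,0.0009,0,-0.0004,0,0,0,40,0.0018,0,-0.0008,0,0,0,40,0.0018,0,-0.0008,0,0,0,40,0.0018,0,-0.0008,0,0,0]}}

```text
time: 7.75
position: [0.5378, -0.0284, 0.1438]
tool_rot: [0.142, 2.686, -0.032]
ft_force: [0.2, -0.5, -2.1]
grip_width: 0.642
```

Run:
```python
from g import *
mid,B=binpose()
```

```text
root board mm [1.900e+00 1.000e-01 1.378e+02] tilt 0.7 yaw -0.001 roll -0.0 ft [ 0.2 -0.5 -2.1] t 7.75 grip 0.642
```

Emit:
{"fn": "play_rows", "kwargs": {"series": [40,0.0009,0,-0.0004,0,0,0,40,0.0018,0,-0.0008,0,0,0,40,0.0018,0,-0.0008,0,0,0,40,0.0018,0,-0.0008,0,0,0]}}

```text
time: 8.08
position: [0.5359, -0.0283, 0.1438]
tool_rot: [0.142, 2.686, -0.032]
ft_force: [-0.1, -0.1, -2.6]
grip_width: 0.64
```

Run:
```python
from g import *
mid,B=binpose()
```

```text
root board mm [-0.000e+00  1.000e-01  1.378e+02] tilt 0.7 yaw -0.001 roll -0.0 ft [-0.1 -0.1 -2.6] t 8.0833 grip 0.64
```

Run:
```python
from g import *
for x,z,t in((.0015,.138,.6),(.0015,.137,.5),(.001,.136,.4),(.001,.135,.35)):
    P,R=target(x,z,t);delta(P,R)
```

```text
shift mm [ 1.  -0.1  6.2] turn deg [-0.03  5.7  -0.04] rows>= 0.1505938220152853 0.7966054418075366
shift mm [ 4.5 -0.1 12.6] turn deg [-0.03 11.43 -0.03] rows>= 0.32024373433074405 1.596811551379507
shift mm [ 8.9 -0.1 18.4] turn deg [-0.03 17.16 -0.03] rows>= 0.49078788377762544 2.3970271759555324
shift mm [11.4 -0.1 21.7] turn deg [-2.000e-02  2.003e+01 -3.000e-02] rows>= 0.5882049458459382 2.7971360043958495
```

Emit:
{"fn": "play_rows", "kwargs": {"series": [40,0.0005,0,0.0031,0,2.85,0,40,0.001,0,0.0062,0,5.7,0,40,0.0028,0,0.0094,0,8.6,0,40,0.0045,0,0.0126,0,11.4,0,40,0.0067,0,0.0155,0,14.3,0,40,0.0089,0,0.0184,0,17.1,0,40,0.0114,0,0.0217,0,20,0,40,0.0114,0,0.0217,0,20,0,40,0.0114,0,0.0217,0,20,0]}}

```text
time: 8.83
position: [0.5356, -0.0284, 0.1189]
tool_rot: [0.16, 3.034, -0.009]
ft_force: [0.1, 0.1, -1.0]
grip_width: 0.644
```

Run:
```python
from g import *
binpose()
for x,z,t in((.001,.133,.3),(.0005,.131,.25),(.0005,.130,.2)):
    P,R=target(x,z,t);delta(P,R)
```

```text
root board mm [  1.5   0.  134.6] tilt 0.351 yaw -0.0 roll -0.001 ft [ 0.1  0.1 -1. ] t 8.8333 grip 0.644
shift mm [1.8 0.1 4.5] turn deg [-0.07  2.93 -0.04] rows>= 0.11663123560763114 0.40916820892611994
shift mm [3.9 0.1 9.3] turn deg [-0.07  5.79 -0.04] rows>= 0.24109905161616915 0.8091933980268076
shift mm [ 5.4  0.1 13.1] turn deg [-0.07  8.66 -0.04] rows>= 0.3389244637338199 1.2092748077556301
```

Emit:
{"fn": "play_rows", "kwargs": {"series": [40,0.0009,0,0.0022,0,1.5,0,40,0.0018,0,0.0045,0,2.9,0,40,0.0028,0,0.0069,0,4.4,0,40,0.0039,0,0.0093,0,5.8,0,40,0.0039,0,0.0093,0,5.8,0,40,0.0039,0,0.0093,0,5.8,0]}}

```text
time: 9.33
position: [0.5328, -0.0278, 0.1098]
tool_rot: [0.166, 3.135, 0.0]
ft_force: [0.9, 0.8, 0.1]
grip_width: 0.643
```

Run:
```python
from g import *
binpose()
for x,z,t in((.0005,.130,.2),(.0,.130,.14)):
    P,R=target(x,z,t);delta(P,R)
```

```text
root board mm [  0.5   0.3 131.6] tilt 0.249 yaw -0.001 roll -0.0 ft [0.9 0.8 0.1] t 9.3333 grip 0.643
shift mm [ 1.2 -0.2  4.5] turn deg [-0.02  2.84 -0.04] rows>= 0.11066060548307806 0.39607746574064095
shift mm [ 3.3 -0.2  7.9] turn deg [-0.02  6.27 -0.04] rows>= 0.20430417864353578 0.8761815815934946
```

Emit:
{"fn": "play_rows", "kwargs": {"series": [40,0.0006,0,0.0022,0,1.4,0,40,0.0012,0,0.0045,0,2.8,0,40,0.0012,0,0.0045,0,2.8,0,40,0.0012,0,0.0045,0,2.8,0]}}

```text
time: 9.67
position: [0.5313, -0.0278, 0.105]
tool_rot: [-0.163, -3.09, -0.004]
ft_force: [0.2, 0.2, 2.0]
grip_width: 0.64
```

Run:
```python
from g import *
binpose()
for x,z,t in((.0,.130,.15),(.0,.1295,.13),(.0,.1295,.12)):
    P,R=target(x,z,t);delta(P,R)
```

```text
root board mm [2.000e-01 1.000e-01 1.297e+02] tilt 0.2 yaw -0.001 roll -0.001 ft [0.2 0.2 2. ] t 9.6667 grip 0.64
shift mm [ 1.4 -0.   2.6] turn deg [-0.03  2.86 -0.04] rows>= 0.07000523893488315 0.39921732118971254
shift mm [ 1.8 -0.   4.2] turn deg [-0.03  4.   -0.04] rows>= 0.1106367583075331 0.5592420335514514
shift mm [ 2.1 -0.   4.8] turn deg [-0.03  4.58 -0.04] rows>= 0.1256635036637451 0.6392580245237609
```

Emit:
{"fn": "play_rows", "kwargs": {"series": [40,0.0007,0,0.0013,0,1.4,0,40,0.0014,0,0.0026,0,2.8,0,40,0.0014,0,0.0026,0,2.8,0,40,0.0014,0,0.0026,0,2.8,0]}}

```text
time: 10.0
position: [0.5306, -0.0276, 0.103]
tool_rot: [-0.161, -3.043, -0.008]
ft_force: [2.3, 0.6, 4.0]
grip_width: 0.637
```

Run:
```python
from g import *
mid,B=binpose()
for x,z,t in((.0,.1295,.13),(.0,.1295,.12)):
    P,R=target(x,z,t);delta(P,R)
t=img("top");d=img("side")
for k in(t,d): print([proj(k,mid+B@v).round(1).tolist() for v in([.085,.025,.026],[.085,-.025,.026])])
crop(t,250,170,410,290,"m.png",5);crop(d,230,140,390,260,"n.png",5)
```

```text
root board mm [  0.7   0.2 130.3] tilt 0.153 yaw -0.001 roll -0.0 ft [2.3 0.6 4. ] t 10.0 grip 0.637
shift mm [ 1.1 -0.1  2.2] turn deg [-0.02  1.3  -0.04] rows>= 0.05947383545716668 0.1819415952496125
shift mm [ 1.4 -0.1  2.8] turn deg [-0.02  1.87 -0.04] rows>= 0.07442909187105147 0.261930012629105
[[328.4, 208.8], [348.2, 211.3]]
[[361.7, 206.9], [377.8, 223.5]]
```

View pics/m.png

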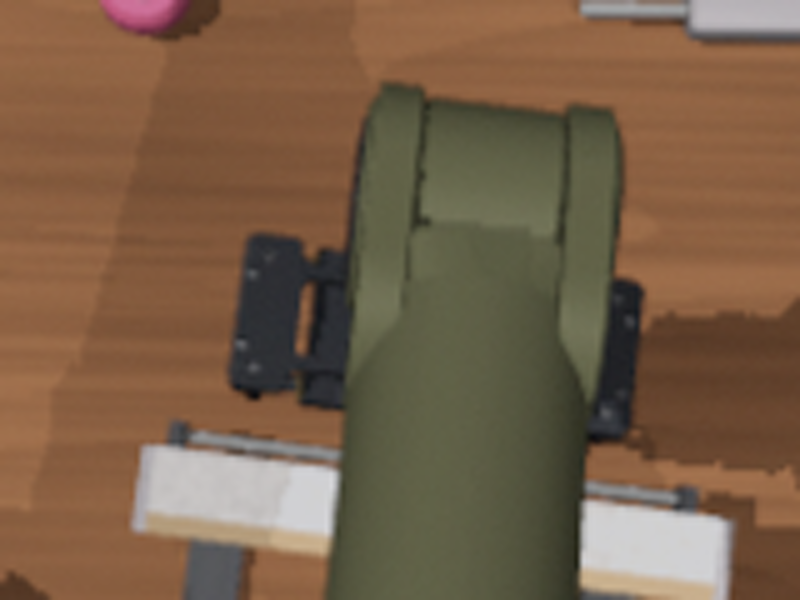

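View pics/n.png

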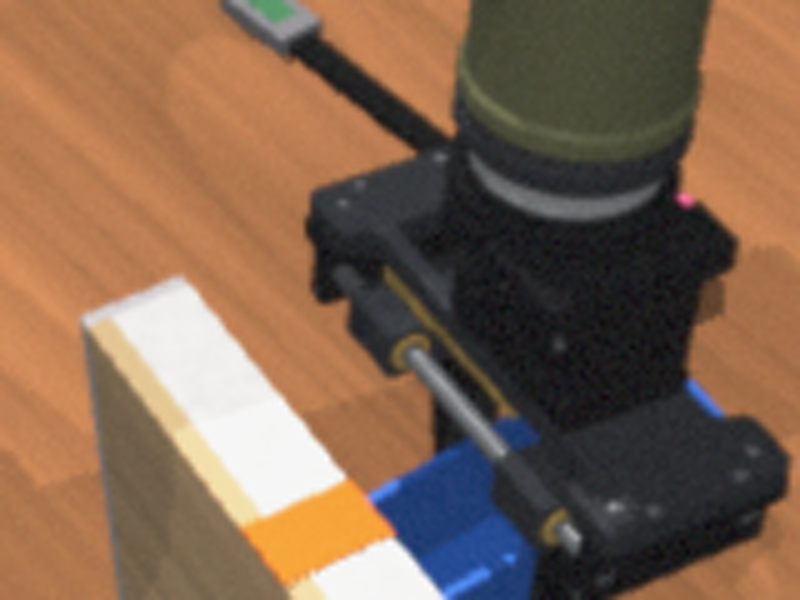

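Emit:
{"fn": "play_rows", "kwargs": {"series": [40,0.0006,0,0.0011,0,0.7,0,40,0.0012,0,0.0022,0,1.5,0,40,0.0012,0,0.0022,0,1.5,0,40,0.0012,0,0.0022,0,1.5,0]}}

```text
time: 10.43
position: [0.5289, -0.0275, 0.1009]
tool_rot: [-0.159, -3.016, -0.01]
ft_force: [4.1, -0.7, 6.1]
grip_width: 0.644
```

Run:
```python
from g import *
mid,B=binpose()
```

```text
root board mm [ -0.3   0.2 129.7] tilt 0.126 yaw -0.001 roll -0.0 ft [ 4.1 -0.7  6.1] t 10.4333 grip 0.644
```

Emit:
{"fn": "play_rows", "kwargs": {"series": [70,0,0,0,0,0,0,100,0,0,0,0,0,0,100,0,0,0,0,0,0,100,0,0,0,0,0,0,100,0,0,0,0,0,0,100,0,0,-0.03,0,0,0,100,0,0,-0.06,0,0,0,100,0,0,-0.09,0,0,0,100,0,0,-0.12,0,0,0,100,0,0,-0.15,0,0,0]}}

```text
time: 11.27
position: [0.5459, -0.0294, 0.2507]
tool_rot: [-0.159, -3.015, -0.01]
ft_force: [0.3, -0.3, -0.2]
grip_width: 0.999
```

Run:
```python
from g import *
print(get_state()['time'],get_state()['grip_width'],get_state()['position'])
t=img("top");d=img("side")
crop(t,250,170,410,290,"o.png",5);crop(d,230,140,390,260,"p.png",5)
```

```text
11.2667 0.9985636416846297 [ 0.54594028 -0.02940516  0.25067959]
```

View pics/o.png

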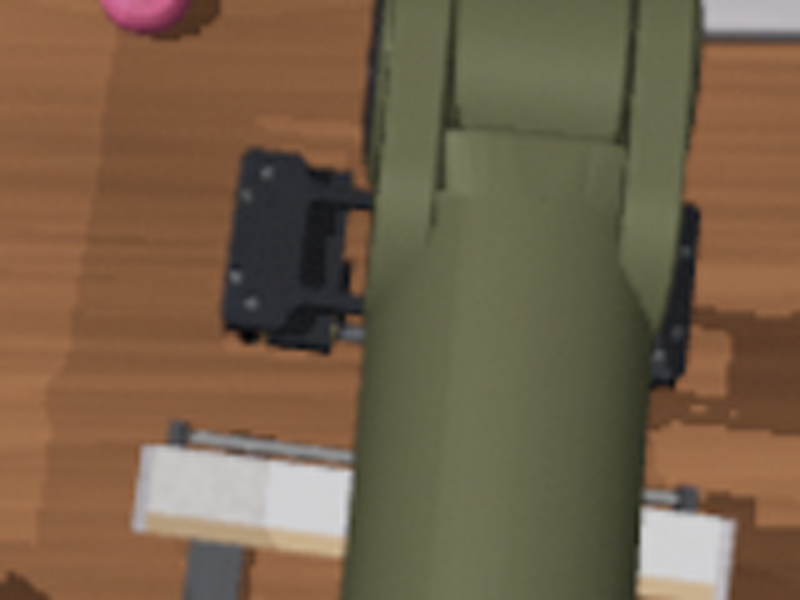

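View pics/p.png

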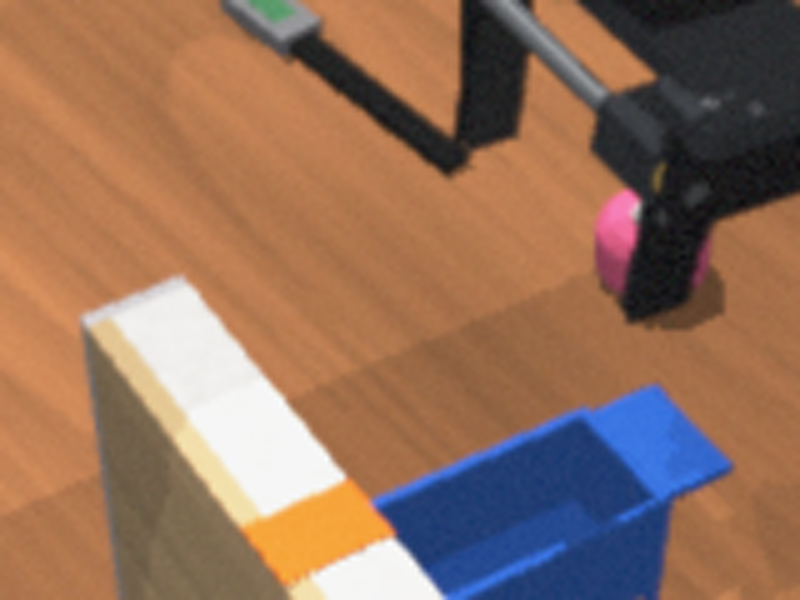

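Run:
```python
from g import *
d=img("side")
u=lambda x,y,x0,y0,k:((x+.5)/k-.5+x0,(y+.5)/k-.5+y0)
W=frame(BY)
for tilt in(.0,.12):
    B=frame(BY,tilt);mid=F+[0,0,.13]-B@ROOT
    for v,p in(([.085,.025,.026],(658,385)),([.085,-.025,.026],(733,466))):
        X=mid+B@v; a=u(*p,230,140,5); q=plane(d,*a,X[2]); print(tilt,proj(d,X).round(1),np.round(a,1),(W.T@(q-F)*1e3).round(1),(W.T@(X-F)*1e3).round(1))
# tape, same camera, uncorrected
for p in [(345,482),(395,533),(245,527),(287,583)]:
    q=plane(d,*u(*p,230,140,5),.162); print(p,(W.T@(q-F)*1e3).round(1))
```

```text
0.0 [361.2 214.9] [361.2 216.6] [137.4  21.3 128. ] [140.  25. 128.]
0.0 [377.  231.5] [376.2 232.8] [136.8 -26.8 128. ] [140. -25. 128.]
0.12 [361.5 208.8] [361.2 216.6] [127.    8.7 144.8] [139.2  25.  144.8]
0.12 [377.5 225.4] [376.2 232.8] [126.4 -38.3 144.8] [139.2 -25.  144.8]
(345, 482) [ -2.7  15.1 162. ]
(395, 533) [ -0.3 -13.9 162. ]
(245, 527) [-42.1  15.4 162. ]
(287, 583) [-42.3 -13.5 162. ]
```

Emit:
{"fn": "play_rows", "kwargs": {"series": [100,0,0.04,-0.01,0,0,0,100,0,0.08,-0.02,0,0,0,100,0,0.12,-0.03,0,0,0,100,0,0.16,-0.03,0,0,0,100,0,0.2,-0.03,0,0,0,30,0,0.24,-0.03,0,0,0,0,0,0.24,-0.03,0,0,0,0,0,0.24,-0.03,0,0,0]}}

```text
time: 12.08
position: [0.5735, 0.2124, 0.2766]
tool_rot: [-0.149, -3.012, -0.008]
ft_force: [-0.8, -0.9, 0.5]
grip_width: 0.851
```

Run:
```python
from g import *
t=img("top");d=img("side")
crop(t,275,180,395,290,"q.png",5);crop(d,270,180,390,260,"r.png",6)
```

```text
(no output)
```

View pics/q.png

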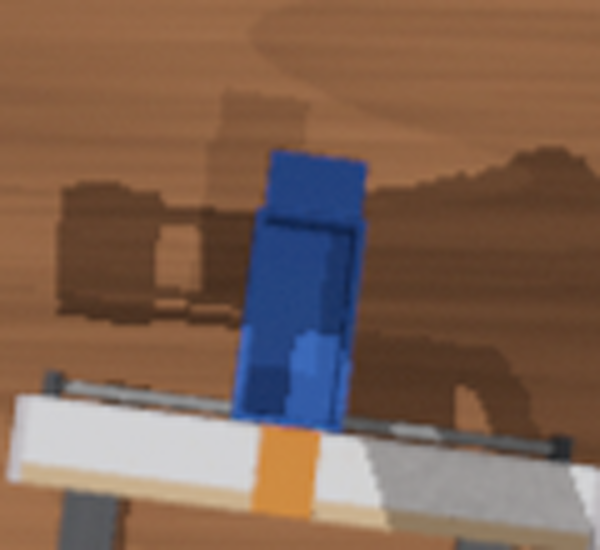

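View pics/r.png

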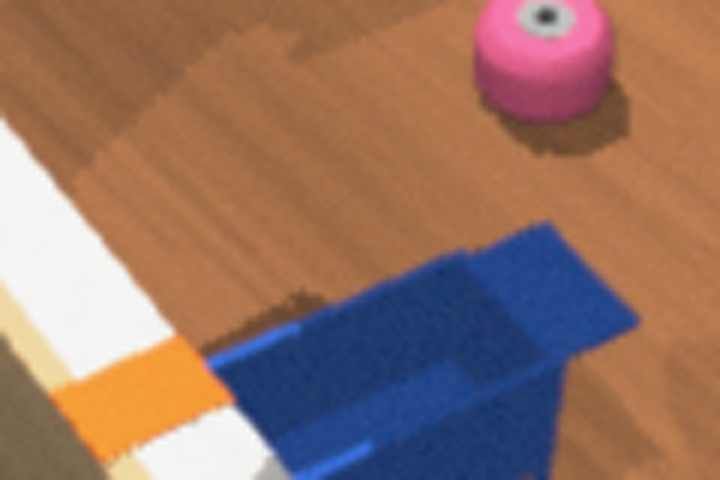

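```bash
cat > tri.py <<'E'
from g import *
def tri(t,d,a,b,corr=True):
    b=np.array(b)+([1.1,-1.4] if corr else [0,0])
    A=[];y=[]
    for k,p in((t,a),(d,b)):
        c,w=ray(k,*p);w/=np.linalg.norm(w);M=np.eye(3)-np.outer(w,w);A.append(M);y.append(M@c)
    X=np.linalg.lstsq(np.vstack(A),np.hstack(y),rcond=None)[0]
    return (frame(BY).T@(X-F)*1e3).round(1), np.linalg.norm(A[0]@X-y[0])*1e3
E
python3 - <<'E'
from tri import *
t=img("top");d=img("side")
u=lambda p,x0,y0,k:np.array([(p[0]+.5)/k-.5+x0,(p[1]+.5)/k-.5+y0])
for p,q in(((272,150),(549,222)),((369,160),(640,322)),((264,213),(468,264)),((366,222),(562,362))):
    print(tri(t,d,u(p,275,180,5),u(q,270,180,6)),tri(t,d,u(p,275,180,5),u(q,270,180,6),False))
for tilt in(0,.06,.12):
    B=frame(BY,tilt);mid=F+[0,0,.13]-B@ROOT
    print(tilt,[(frame(BY).T@(mid+B@v-F)*1e3).round() for v in([.085,.025,.026],[.055,.028,.026])])
print('tape ctr top cam',[ (frame(BY).T@(plane(t,*u(p,275,180,5),.162)-F)*1e3).round(1) for p in((261,428),(321,433),(253,513),(313,519))])
print('rim rear',[ (frame(BY).T@(plane(t,*u(p,275,180,5),.128)-F)*1e3).round(1) for p in((235,415),(346,430))])
E
```

```text
(array([140.4,  22.8, 128.9]), np.float64(0.1847354476059215)) (array([139.9,  23.3, 125. ]), np.float64(0.9462201714999899))
(array([140.8, -26.3, 127.8]), np.float64(0.7799628715879207)) (array([140.3, -25.9, 124.1]), np.float64(1.8837503098371933))
(array([108.6,  22.5, 127.7]), np.float64(0.8056870043444251)) (array([108. ,  23. , 123.8]), np.float64(0.3094426156334953))
(array([109.1, -28.6, 130.5]), np.float64(0.4660224625922867)) (array([108.6, -28.3, 126.8]), np.float64(1.5511757149952419))
0 [array([140.,  25., 128.]), array([110.,  28., 128.])]
0.06 [array([140.,  25., 136.]), array([110.,  28., 135.])]
0.12 [array([139.,  25., 145.]), array([109.,  28., 141.])]
tape ctr top cam [array([ -0.8,  12.1, 162. ]), array([  0.5, -17.4, 162. ]), array([-42.4,  10.8, 162. ]), array([-41.6, -18.6, 162. ])]
rim rear [array([  4.4,  24.9, 128. ]), array([  3.9, -31.6, 128. ])]
```

Run:
```python
from g import *
R=toolR(frame(BY),0.0); C=F+frame(BY)@[.127,0,0]
print(get_state()['grip_width'],get_state()['joint_positions'].round(3))
delta(C+[0,0,.2],R)
```

```text
0.6739726599279572 [-0.572  0.31   0.281  1.373 -0.132  1.584  1.169]
shift mm [ -60.1 -237.7   72.1] turn deg [-0.04 -7.04 -0.19] rows>= 6.129026152453802 0.9830452721489015
```

Emit:
{"fn": "play_rows", "kwargs": {"series": [0,-0.01,-0.04,0,0,-1,0,0,-0.02,-0.08,0.01,0,-2,0,0,-0.03,-0.12,0.02,0,-3,0,0,-0.04,-0.16,0.04,0,-5,0,0,-0.05,-0.2,0.05,0,-6,0,0,-0.06,-0.2377,0.072,0,-7,-0.2,0,-0.06,-0.2377,0.072,0,-7,-0.2,0,-0.06,-0.2377,0.072,0,-7,-0.2,0,-0.06,-0.2377,0.072,0,-7,-0.2,0,-0.06,-0.2377,0.072,0,-7,-0.2]}}

```text
time: 13.12
position: [0.6011, -0.0311, 0.2012]
tool_rot: [0.158, 3.137, 0.003]
ft_force: [1.2, -0.2, -0.2]
grip_width: 0.014
```

Run:
```python
from g import *
R=toolR(frame(BY),0.0); C=F+frame(BY)@[.127,0,0]
print(get_state()['grip_width'],get_state()['time'])
delta(C+[0,0,.146],R)
```

```text
0.01359948700571031 13.1167
shift mm [ 0.7 -4.2 55.2] turn deg [0.12 0.06 0.26] rows>= 1.3274081967940852 0.040297567992660766
```

Lower until close to the tab, then feel for contact.

Emit:
{"fn": "play_rows", "kwargs": {"series": [0,0.0007,-0.004,0.025,0,0,0.3,0,0.0007,-0.004,0.045,0,0,0.3,0,0.0007,-0.004,0.055,0,0,0.3,0,0.0007,-0.004,0.06,0,0,0.3,0,0.0007,-0.004,0.06,0,0,0.3,0,0.0007,-0.004,0.06,0,0,0.3]}}

```text
time: 13.62
position: [0.6003, -0.0358, 0.1413]
tool_rot: [0.166, 3.136, 0.001]
ft_force: [0.1, 1.5, -0.2]
grip_width: 0.009
```

Emit:
{"fn": "play_rows", "kwargs": {"series": [0,0,0,0.003,0,0,0,0,0,0,0.006,0,0,0,0,0,0,0.009,0,0,0,0,0,0,0.009,0,0,0]}}

```text
time: 13.95
position: [0.5994, -0.0366, 0.131]
tool_rot: [-0.168, -3.137, -0.001]
ft_force: [0.2, -0.1, -0.8]
grip_width: 0.005
```

Emit:
{"fn": "play_rows", "kwargs": {"series": [0,0,0,0.0015,0,0,0,0,0,0,0.003,0,0,0,0,0,0,0.003,0,0,0]}}

```text
time: 14.2
position: [0.5994, -0.0367, 0.1281]
tool_rot: [-0.168, -3.137, -0.001]
ft_force: [-0.1, -0.3, -0.4]
grip_width: 0.003
```

Emit:
{"fn": "play_rows", "kwargs": {"series": [0,0,0,0.001,0,0,0,0,0,0,0.002,0,0,0,0,0,0,0.002,0,0,0]}}

```text
time: 14.45
position: [0.5995, -0.0367, 0.1262]
tool_rot: [-0.168, -3.137, -0.001]
ft_force: [0.8, 0.0, 0.7]
grip_width: 0.002
```

Emit:
{"fn": "play_rows", "kwargs": {"series": [0,0,0,0.001,0,0,0,0,0,0,0.002,0,0,0,0,0,0,0.002,0,0,0]}}

```text
time: 14.7
position: [0.5998, -0.0367, 0.1247]
tool_rot: [0.168, 3.137, 0.001]
ft_force: [-0.2, -0.2, 2.7]
grip_width: 0.006
```

Emit:
{"fn": "play_rows", "kwargs": {"series": [0,0,0,0.001,0,0,0,0,0,0,0.002,0,0,0,0,0,0,0.002,0,0,0]}}

```text
time: 14.95
position: [0.6001, -0.0367, 0.1239]
tool_rot: [0.168, 3.136, 0.002]
ft_force: [-2.1, 0.7, 7.9]
grip_width: 0.005
```

Emit:
{"fn": "play_rows", "kwargs": {"series": [0,0,0,0.001,0,0,0,0,0,0,0.0025,0,0,0,0,0,0,0.0025,0,0,0,0,0,0,0.0025,0,0,0]}}

```text
time: 15.28
position: [0.6004, -0.0367, 0.1229]
tool_rot: [0.168, 3.135, 0.002]
ft_force: [-4.7, -0.1, 14.3]
grip_width: 0.005
```

Emit:
{"fn": "play_rows", "kwargs": {"series": [0,0,0,0.0015,0,0,0,0,0,0,0.0015,0,0,0,0,0,0,0.0015,0,0,0]}}

```text
time: 15.53
position: [0.6006, -0.0367, 0.1224]
tool_rot: [0.168, 3.134, 0.003]
ft_force: [-6.9, -0.0, 19.0]
grip_width: 0.005
```

Emit:
{"fn": "play_rows", "kwargs": {"series": [0,0,0,-0.01,0,0,0,0,0,0,-0.04,0,0,0,0,0,0,-0.08,0,0,0,0,0,0,-0.12,0,0,0,0,0,0.04,-0.15,0,0,0,0,0,0.08,-0.16,0,0,0,0,0,0.12,-0.16,0,0,0,0,0,0.16,-0.16,0,0,0,0,0,0.2,-0.16,0,0,0,0,0,0.24,-0.16,0,0,0]}}

```text
time: 16.37
position: [0.6251, 0.2035, 0.2786]
tool_rot: [0.169, 3.137, 0.001]
ft_force: [0.9, -0.3, 0.5]
grip_width: 0.01
```

Run:
```python
from g import *
t=img("top");d=img("side")
crop(t,275,180,395,290,"s.png",5);crop(d,270,180,390,260,"t.png",6)
```

```text
(no output)
```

View pics/s.png

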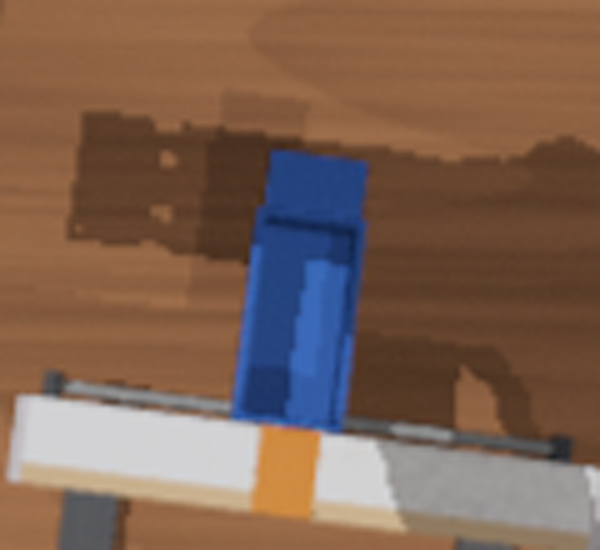

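View pics/t.png

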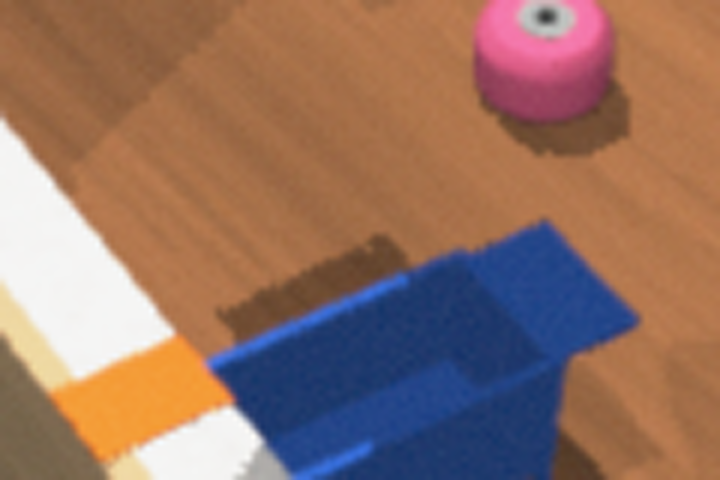

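Run:
```python
from bench import *
s=get_state();print(s['time'],s['ft_force'].round(1))
print(close_job())
```

```text
16.4667 [-0.4 -0.7 -0.3]
the job is handed in; nothing more can be done
None
```

The blue bin is hung on the slat board at the orange stripe, level and let go. I handed the job in at 16.5 s with the arm well clear.

- **What I did:** I gripped the bin across its sides and tilted its front up 0.7 rad. I fed the prongs into the groove and swung the front down until the tool read 0.126 rad. Then I released it and pressed the tab with the closed fingers to 19 N.
- **Seating:**
  - Triangulating from both cameras put the tab at about 128 mm high, level to roughly 0.03 rad, with the back on the face.
  - The fingers met the tab at about 125.5 mm, against the 126 mm expected when seated.
  - The pictures before and after the press look the same.
- **Disagreed with expectation:** I expected the bin to rest about 0.12 rad front-high after release, then snap during the press. It was already level before I pressed, so the heel seems to have gone past the bar as I let go. I did not see or feel a separate click, and I did not do a pull test.
- **Centring:** The top view puts the bin within about 1 mm of the tape centre. The side view suggests 2 to 3 mm off, and that camera showed a bias of about 1 to 1.5 pixels.
- **Other things:** I kept the arm clear of the wheels, axle, dish and caliper, but took no final picture to check all of them.

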